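Locate a circuit board in its fixture and close the quarter-turn latch

ROBOT

A 6-joint arm with a two-finger parallel gripper is mounted at the origin on the work surface. World frame = base frame: x ahead of the robot, y to its left, z up, the work surface at z = 0. Lengths are in mm, angles in rad, forces in N, time in s.
With the tool pointing down it reaches from about 250 to 775 mm from the base axis. Payload 4 kg.
Tool frame: the origin (TCP) lies midway between the tips of the shut fingers; the grasp point (between the pads) lies 19 mm behind it; z points along the fingers, y is the line along which they close (so a half turn about z gives the same grasp; the last joint's range is limited). The gripper opens to 85 mm and grips with 20 to 120 N. Pads are 22 mm wide; open, the fingers measure 114 mm over their backs; the gripper's body (76 mm by 85 mm) begins 54 mm behind the grasp point. The pads swing forward as they close: fully open they stand 13 mm farther back than shut.
Start: joints at [1.135, 0.087, 1.371, -0, 1.684, -0.103], TCP at [179.689, 519.836, 231.341] pointing down, gripper open.
Joint ranges: [-3.1, 3.1], [-0.76, 2.03], [0.27, 2.55], [-1.08, 4.22], [0.17, 2.65], [-2.57, 2.57]. Speed limits (rad/s): [2.79, 2.79, 3.14, 3.14, 3.14, 3.14].

INTERFACE

Orientations are given as a unit quaternion [x, y, z, w].
In Python, from bench import manip gives the robot as it stands.
- The arm moves only by the tool arm_command, never from a script. Its argument "rows" is a list of rows, each an object with "hand": the opening, from -1 (shut) to 1 (fully open); "translation": the shift along the tool's x, y, z in cm, a list of three; "roll": the turn about the tool's z in degrees. In form: [{"hand": hand, "translation": [tx, ty, tz], "roll": roll}, ...]. A call has 1 to 8 rows; each row is the pose to reach, as a shift and turn from the pose commanded when the call began, along the tool's axes at that moment; what a row does not reach only later rows make up. A row lasts 1/10 s, in which the tool goes at most 50 mm and 8.59 degrees, less where a joint would pass 70% of its speed; a pose out of reach is approached as far as the arm can. A call with a gripper value outside its range is refused whole. The fingers move at their own pace and stop on an object; the grip force is fixed at half the most. Time passes only in rows, so rows that repeat a pose let the fingers close. It gives the time, the measured TCP pose, the force, the opening and the grip force at its end, in the units of the state.
- manip.state(): the state, without advancing time (a new reading comes with each control period).
- manip.read_camera(name): name is "scene" or "side" or "wrist"; returns (picture, depth): 420x560x3 uint8, blue, green, red; 420x560 float32, mm along the optical axis (not along the pixel's ray), 0 where there is no reading.
- manip.calibration(name): a dict with "mtx" (3x3 intrinsics, pixels), "R" (3x3) and "t" (3): a world point X has camera coordinates R X + t. Camera axes: x right, y down, z forward; pixel columns grow to the right and rows downward; lengths in mm; the calibration is good to about 2 mm. A picture is of the moment at which its call begins: read the wrist's pose just before it. calibration takes no time and is no camera call; for the wrist camera it gives the pose at the moment of the call.
- manip.finish_job(): hands the job in; it is judged then, once.
The state is a dict: "time_s": time; "joint_pos": joint angles; "qd": joint speeds; "tau": joint torques, N m; "tcp_pos": TCP position; "tcp_rot": TCP orientation; "wrist_force": force on the tool from outside, world axes, zero at the start; "ft_torque": the same for the moment, N m; "gripper_width": finger opening in mm; "finger_force": force on a finger pad.
Only numpy, scipy, OpenCV 4.12 (cv2) and the standard library are available. Lean on these libraries where they do the work, as an engineer would, in place of code of your own. Each camera call takes 0.05 s, during which the arm holds its last target. There are 200 camera calls.

TASK

Get the circuit board ready for rework: slide it along the fixture's bed, without lifting it off, until it sits flush against both dowels and the end stop. Then turn the latch's handle its quarter turn to the closed stop, so that the latch finger lies behind the board. Leave the things lying around the fixture where they are.

Things in the scene. Friction and masses are not known exactly. Their poses are not given: they have to be found in the camera images.
- fixture: Aluminium bed plate 12 mm thick, fixed to the bench, spanning x -135 to +80, y -165 to +110 mm in its own frame. Origin: at bench level, straight under the centre of the board's home place; z up. It carries two dowels on its +x side, an end stop on its +y side and the latch. A board at home has this frame's x, y and yaw, its underside 12 mm up; it is pushed home towards +x and +y.
- dowel_a (a point): Top centre of an upright steel dowel, 12 mm diameter, 24 mm tall above the bed, at the fixture's x +56, y -50 mm. The board's long edge bears on it at x = +50 mm.
- dowel_b (a point): Top centre of the other, identical dowel, at the fixture's x +56, y +50 mm.
- end_stop (a point): Upper edge, at mid-length, of the end stop's bearing face: a steel block 34 mm long (x), 14 mm thick, 24 mm tall above the bed, its face at the fixture's y = +75 mm, x = 0. The board's short edge bears on it.
- board: Loose circuit board on a black carrier tray, 100 (x) by 150 (y) by 14 mm thick in all, 0.25 to 0.5 kg, green on top. Origin: centre of its underside; z up. Starts flat on the bed, within 0.12 rad of the fixture's yaw, 30 to 55 mm short of home in the fixture's x and 8 to 25 mm short in y. Connectors 10 mm tall stand on top along its +x edge (x 34 to 46 mm).
- shield_top (a point): Centre of the top of the aluminium shield box in the middle of the board: 40 (x) by 46 (y) mm, standing 28 mm above the board (top 42 mm above the underside). It can be pinched across its 46 mm (y) width; only flat chips 1 mm tall lie beside those two faces, within 25 mm either side of the board's x = 0.
- latch (a joint): Angle of the quarter-turn latch about its upright pivot, rad; grows counter-clockwise from above. 0 = closed stop: finger points to the fixture's +y, behind the board's near edge (2.5 mm free if the board is home), lever to -y. 1.571 = open stop: finger to -x, lever to +x. Starts at 1.25 to 1.57. Stays where left; turning takes about 0.15 N m (2 N at the knob).
- latch_pivot (a point): Point on the latch's pivot axis at the height of the bed's top (12 mm above the bench), at the fixture's x -59.5, y -140 mm. The hub is 32 mm in diameter, 30 mm tall above the bed.
- latch_knob (a point): Top centre of the latch handle's black upright round knob: 26 mm diameter, top 60 mm above the bed, 34 mm of it free above the steel lever (14 mm wide, its top 26 mm above the bed). It stands 85 mm from the pivot axis and does not spin on the lever: a pinching gripper should turn with it.
- latch_tip (a point): Tip of the latch finger, a steel bar 14 mm wide and 12 mm tall lying 3 to 15 mm above the bed, 125 mm from the pivot axis on the side opposite the lever.
- enclosure: Bystander: loose dark metal box, 75 x 105 x 30 mm, on the bench beside the fixture; origin at the centre of its underside.
- spool: Bystander: loose copper-wire spool standing on the bench, 48 mm diameter, 36 mm tall; origin at the centre of its underside.
- screwdriver: Bystander: loose screwdriver 160 mm long lying on the bench beyond the fixture; its origin lies under its middle.
Not all that is in view belongs to the job. What is shaped like the board but blue, orange or purple is not meant.

How it is judged:
By the outcome, as a careful person would: the job done as asked, in the order asked, and still so for the second after the job is handed in, with the robot touching nothing.
It also fails if it takes over 67 s, if anything falls off the work surface, if the arm or the gripper's body presses on something with over 40 N, if the wrist force passes 120 N, or if a joint passes its speed limit or range.

## Working session

There is one attempt and no reset: what is moved stays moved. The work goes in short steps, Python scripts to look and compute and a tool call to move; the robot and the scene stay as the last step left them, time stands still between calls to the robot, and variables do not carry over. Pictures are saved under pics/ and viewed, at most 10 in all, crops included, and the job is handed in when it is done.

Besides the shell and the picture viewer there is one more tool, called after "Call:" in YAML: its name, and indented under it one key for each argument. arm_command: Moves the arm, as the interface text tells. Its arguments: {"type":"object","properties":{"rows":{"type":"array"}},"required":["rows"]}

```bash
mkdir -p pics
cat > h.py <<'E'
import numpy as np, cv2
from bench import manip
def snap(n):
    c=manip.calibration(n); p,d=manip.read_camera(n); return p,d,c
def ray(c,u,v,z):
    R=np.array(c["R"]);t=np.array(c["t"]).ravel();o=-R.T@t
    d=R.T@np.linalg.inv(np.array(c["mtx"]))@np.array([u,v,1.]); return o+d*(z-o[2])/d[2]
def cloud(d,c):
    R=np.array(c["R"]);t=np.array(c["t"]).ravel()
    v,u=np.mgrid[:d.shape[0],:d.shape[1]]
    P=np.stack([u,v,np.ones_like(u)],-1).reshape(-1,3)@np.linalg.inv(np.array(c["mtx"])).T*d.reshape(-1,1)
    return ((P-t)@R).reshape(d.shape+(3,))
E
python3 - <<'E'
from h import *
for n in("scene","side"):
    p,d,c=snap(n); cv2.imwrite(f"pics/{n}0.png",p); np.savez(f"{n}0.npz",p=p,d=d,mtx=c["mtx"],R=c["R"],t=c["t"])
s=manip.state();print(s["tcp_pos"],s["tcp_rot"],s["time_s"])
E
```

```text
[179.50389389 519.39587506 230.22961005] [ 1.65653203e-01  9.86183529e-01 -9.92861185e-04 -2.79044001e-04] 0.1
```

View pics/scene0.png

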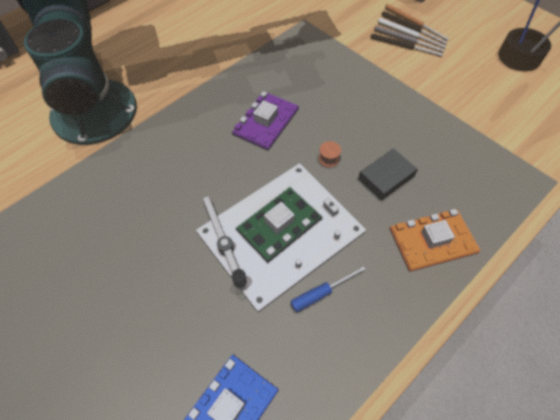

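View pics/side0.png

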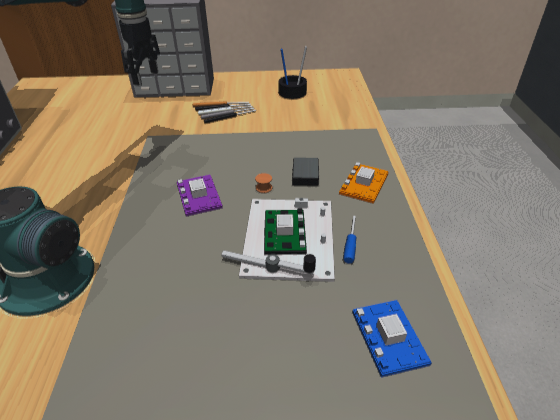

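The green board on the white fixture is at about (280,222) in the scene view and (285,230) in the side view. The lookalikes are purple (265,118), orange (435,240) and blue (228,400), so I choose green. In the scene view, the dowels are at (298,263) and (337,235), the end stop at (331,207), the hub at (226,245) and the knob at (240,278).

Run:
```python
from h import *
for n in("scene","side"):
    z=np.load(n+"0.npz");p,d=z["p"],z["d"];X=cloud(d,z);hsv=cv2.cvtColor(p,cv2.COLOR_BGR2HSV)
    g=cv2.inRange(hsv,(45,120,30),(75,255,255));k,l,st,ce=cv2.connectedComponentsWithStats(g);i=1+st[1:,4].argmax()
    print(n,"green",ce[i],st[i]); 
    w=((X[...,2]>6)&(X[...,2]<18)&(p.min(-1)>120)).astype(np.uint8);k,l,st,ce=cv2.connectedComponentsWithStats(w);i=1+st[1:,4].argmax()
    m=l==i; print("bed z",np.median(X[m][:,2]))
    cn=max(cv2.findContours(m.astype(np.uint8),0,1)[0],key=cv2.contourArea)
    W=np.array([ray(z,u,v,12)[:2] for u,v in cn[:,0]],np.float32)
    r=cv2.minAreaRect(W);print("bed rect",r,cv2.boxPoints(r).tolist())
    pts=dict(scene=[(298,263,36),(337,235,36),(240,277,72),(226,243,42),(279,214,54)],side=[(323,237,36),(323,210,36),(310,259,72),(273,261,42),(285,218,54)])[n]
    for u,v,h in pts: print(u,v,ray(z,u,v,h).round(1),X[v,u].round(1))
    cv2.imwrite(f"pics/c_{n}.png",cv2.resize(p[155:315,185:375] if n=="scene" else p[185:290,210:350],None,fx=4 if n=="scene" else 5,fy=4 if n=="scene" else 5,interpolation=2)[:600,:800])
```

```text
Traceback (most recent call last):
ValueError: attempt to get argmax of an empty sequence
```

```bash
cat > m.py <<'E'
from h import *
for n in("scene","side"):
    z=np.load(n+"0.npz");p,d=z["p"],z["d"];X=cloud(d,z);b,gg,r=[p[...,i].astype(int) for i in range(3)]
    g=((gg>r+20)&(gg>b+15)).astype(np.uint8);k,l,st,ce=cv2.connectedComponentsWithStats(g);i=1+st[1:,4].argmax()
    print(n,"green",ce[i],st[i])
    w=((X[...,2]>6)&(X[...,2]<18)&(p.min(-1)>120)).astype(np.uint8);k,l,st,ce=cv2.connectedComponentsWithStats(w);i=1+st[1:,4].argmax()
    m=l==i; print("bed z",np.median(X[m][:,2]))
    cn=max(cv2.findContours(m.astype(np.uint8),0,1)[0],key=cv2.contourArea)
    W=np.array([ray(z,u,v,12)[:2] for u,v in cn[:,0]],np.float32)
    r=cv2.minAreaRect(W);print("bed rect",r,np.round(cv2.boxPoints(r)).tolist())
    pts=dict(scene=[(298,263,36),(337,235,36),(240,277,72),(226,243,42),(279,214,54)],side=[(323,237,36),(323,210,36),(310,259,72),(273,261,42),(285,218,54)])[n]
    for u,v,h in pts: print(u,v,ray(z,u,v,h).round(1),X[v,u].round(1))
    cv2.imwrite(f"pics/c_{n}.png",cv2.resize(p[160:310,185:375],None,fx=4,fy=4,interpolation=2) if n=="scene" else cv2.resize(p[185:290,210:350],None,fx=5,fy=5,interpolation=2))
E
python3 m.py
```

```text
scene green [275.97441685 223.15951843] [ 238  189   76   70 1329]
bed z 12.378347930526658
bed rect ((560.7344360351562, 100.73406982421875), (274.14630126953125, 216.36192321777344), 84.25457763671875) [[439.0, -25.0], [655.0, -46.0], [682.0, 226.0], [467.0, 248.0]]
298 263 [644.8  67.7  36. ] [643.9  68.7  32.9]
337 235 [655.6 164.6  36. ] [654.5 166.4  32.1]
240 277 [603.  -37.2  72. ] [603.6 -37.5  73.8]
226 243 [521.1  -5.1  42. ] [523.   -6.1  46.4]
279 214 [550.3 108.4  54. ] [549.7 108.9  52.7]
side green [281.8691796  232.92904656] [265 210  41  41 902]
bed z 11.517542146324018
bed rect ((631.7323608398438, 92.59925842285156), (271.6015930175781, 76.01615142822266), 86.68092346191406) [[586.0, -41.0], [662.0, -45.0], [678.0, 226.0], [602.0, 230.0]]
323 237 [638.5  62.8  36. ] [639.   66.3  32.6]
323 210 [649.9 161.5  36. ] [650.7 166.2  32. ]
310 259 [596.8 -40.3  72. ] [596.8 -40.7  72.4]
273 261 [517.8 -13.9  42. ] [517.8 -13.3  41.3]
285 218 [550.9 115.5  54. ] [550.9 114.   55.4]
```

View pics/c_scene.png

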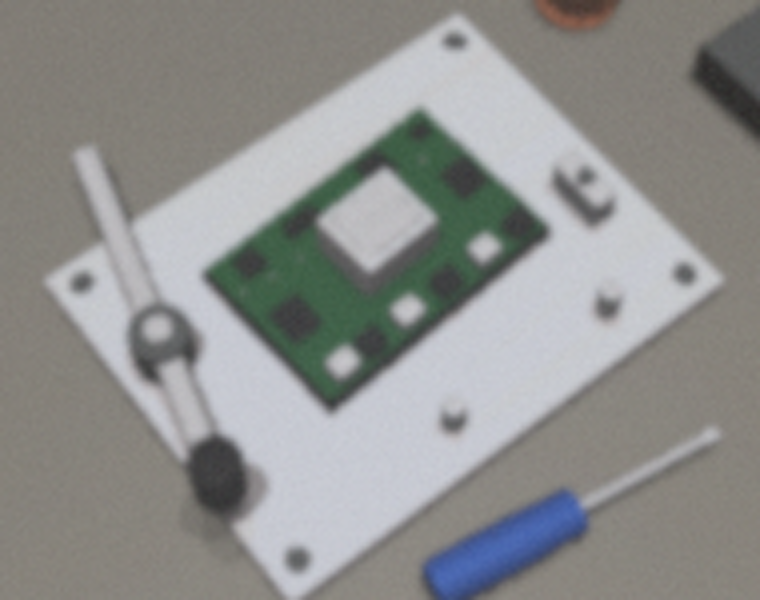

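The crop confirms the green board on the bed, with the three white connectors on the dowel side, dowels at (455,412) and (608,300) and the end stop at (585,185). I'll move above it.

Call:
arm_command:
  rows:
    - {"hand":1,"translation":[-24.2,-13.3,0],"roll":-13}
    - {"hand":1,"translation":[-24.2,-13.3,0],"roll":-13}
    - {"hand":1,"translation":[-24.2,-13.3,0],"roll":-13}
    - {"hand":1,"translation":[-24.2,-13.3,0],"roll":-13}
    - {"hand":1,"translation":[-24.2,-13.3,0],"roll":-13}
    - {"hand":1,"translation":[-24.2,-13.3,0],"roll":-13}
    - {"hand":1,"translation":[-24.2,-13.3,0],"roll":-13}

```text
time_s: 0.8
tcp_pos: [367.0, 312.2, 230.7]
tcp_rot: [0.056, 0.998, -0.001, 0.0]
wrist_force: [-0.9, 0.9, -0.0]
gripper_width: 85.1
finger_force: 0.0
```

Call:
arm_command:
  rows:
    - {"hand":1,"translation":[-20.5,-18,0],"roll":0}
    - {"hand":1,"translation":[-20.5,-18,0],"roll":0}
    - {"hand":1,"translation":[-20.5,-18,0],"roll":0}
    - {"hand":1,"translation":[-20.5,-18,0],"roll":0}
    - {"hand":1,"translation":[-20.5,-18,0],"roll":0}
    - {"hand":1,"translation":[-20.5,-18,0],"roll":0}
    - {"hand":1,"translation":[-20.5,-18,0],"roll":0}
    - {"hand":1,"translation":[-20.5,-18,0],"roll":0}

```text
time_s: 1.6
tcp_pos: [549.3, 115.2, 230.6]
tcp_rot: [0.053, 0.999, 0.0, -0.001]
wrist_force: [-1.0, 1.0, 0.1]
gripper_width: 85.1
finger_force: 0.0
```

Run:
```python
from h import *
p,d,c=snap("wrist"); cv2.imwrite("pics/w1.png",p); np.savez("w1.npz",p=p,d=d,mtx=c["mtx"],R=c["R"],t=c["t"])
s=manip.state();print(s["tcp_pos"],s["tcp_rot"],s["time_s"])
```

```text
[549.01562814 115.6876031  230.91213261] [ 5.22881150e-02  9.98631711e-01  4.03621072e-04 -7.03526506e-04] 1.65
```

View pics/w1.png

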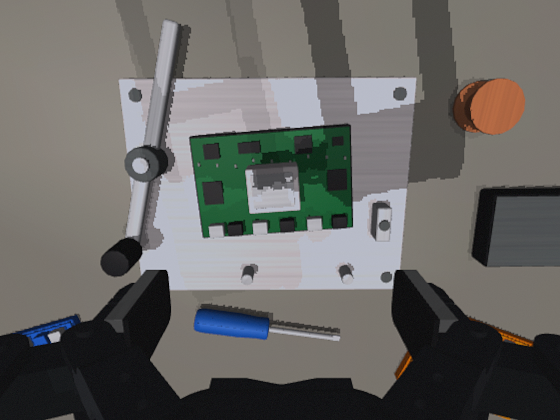

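The wrist view shows the board at (272,180), the shield at (272,188), the dowels at (248,272) and (346,272), the end stop at (382,222), the hub at (143,163) and the knob at (118,258). World +x points down the picture and +y points right.

```bash
cat > meas.py <<'E'
from h import *
def meas(p,d,c):
    X=cloud(d,c);Z=X[...,2];b,g,r=[p[...,i].astype(int) for i in range(3)]
    roi=np.zeros(Z.shape,bool);roi[70:295,110:425]=1
    def comp(m):
        k,l,st,ce=cv2.connectedComponentsWithStats((m&roi).astype(np.uint8)); return [l==i for i in range(1,k) if st[i,4]>12]
    out={}
    gm=(g>r+15)&(g>b+12)&roi
    m=cv2.morphologyEx(gm.astype(np.uint8),cv2.MORPH_CLOSE,np.ones((25,25)))
    cn=max(cv2.findContours(m,0,1)[0],key=cv2.contourArea)
    W=np.array([ray(c,u,v,26)[:2] for u,v in cn[:,0]],np.float32)
    R=cv2.minAreaRect(W);out["board"]=R
    bp=cv2.boxPoints(R); out["boardcorners"]=bp.round(1).tolist()
    bed=max(comp((abs(Z-12)<5)&(p.min(-1)>70)),key=np.sum)
    out["bedz"]=np.median(Z[bed])
    cn=max(cv2.findContours(cv2.morphologyEx(bed.astype(np.uint8),cv2.MORPH_CLOSE,np.ones((9,9))),0,1)[0],key=cv2.contourArea)
    out["bed"]=cv2.minAreaRect(np.array([ray(c,u,v,12)[:2] for u,v in cn[:,0]],np.float32))
    for m in comp(Z>29):
        q=X[m]; top=q[q[:,2]>np.percentile(q[:,2],90)-4]; v,u=np.nonzero(m)
        out[f"blob{int(u.mean())},{int(v.mean())}"]=(m.sum(),q[:,2].max().round(1),top.mean(0).round(1),[a if isinstance(a,float) else np.round(a,1).tolist() for a in cv2.minAreaRect(top[:,:2].astype(np.float32))])
    return out
if __name__=="__main__":
    import sys
    c=np.load(sys.argv[1]); 
    for k,v in meas(c["p"],c["d"],c).items(): print(k,v)
E
python3 meas.py w1.npz
```

```text
board ((550.5316162109375, 106.93658447265625), (146.4886016845703, 96.25862121582031), 88.24358367919922)
boardcorners [[500.20001220703125, 35.20000076293945], [596.4000244140625, 32.29999923706055], [600.9000244140625, 178.6999969482422], [504.70001220703125, 181.60000610351562]]
bedz 11.603826456409594
bed ((561.04248046875, 100.62773132324219), (273.1639709472656, 213.764404296875), 84.24790954589844)
blob135,207 (np.int64(3017), np.float64(372.9), array([595.5, -30.7,  76.7]), [[540.2, 33.8], [23.0, 206.9], 39.511444091796875])
blob272,187 (np.int64(2519), np.float64(372.9), array([549.9, 106.6,  56. ]), [[527.2, 107.1], [46.1, 88.6], 88.5559310913086])
blob382,223 (np.int64(555), np.float64(372.9), array([598.1, 205.6,  38.6]), [[544.9, 174.1], [160.3, 28.8], 30.616600036621094])
blob338,221 (np.int64(209), np.float64(372.9), array([591.9, 164.7,  37.2]), [[540.4, 148.0], [125.5, 16.2], 17.983631134033203])
blob313,223 (np.int64(207), np.float64(372.9), array([590.6, 141.1,  39. ]), [[540.5, 135.2], [117.1, 15.1], 6.636114597320557])
blob259,227 (np.int64(202), np.float64(372.
[... 268 characters left out ...]
88.3,  66.1,  39. ]), [[538.2, 87.9], [16.3, 127.3], 66.36564636230469])
blob216,230 (np.int64(211), np.float64(37.7), array([588.7,  47.6,  35.4]), [[589.2, 47.3], [14.1, 11.9], 85.420166015625])
blob148,284 (np.int64(929), np.float64(372.9), array([534.5,  70.2, 263.8]), [[511.7, 95.7], [7.3, 75.7], 42.910858154296875])
blob407,282 (np.int64(742), np.float64(372.9), array([543.3, 158.1, 264.3]), [[515.9, 139.2], [74.6, 6.5], 34.227928161621094])
blob246,278 (np.int64(120), np.float64(372.9), array([639.8,  70.6,  38.2]), [[564.4, 92.0], [11.2, 172.1], 74.11939239501953])
blob346,277 (np.int64(125), np.float64(36.8), array([651.3, 169. ,  35. ]), [[651.7, 169.4], [10.5, 11.1], 31.40234375])
```

Call:
arm_command:
  rows:
    - {"hand":1,"translation":[-0.2,-0.85,4],"roll":-4.2}
    - {"hand":1,"translation":[-0.2,-0.85,8],"roll":-4.2}
    - {"hand":1,"translation":[-0.2,-0.85,12],"roll":-4.2}
    - {"hand":1,"translation":[-0.2,-0.85,15],"roll":-4.2}
    - {"hand":1,"translation":[-0.2,-0.85,15],"roll":-4.2}
    - {"hand":1,"translation":[-0.2,-0.85,15],"roll":-4.2}

```text
time_s: 2.25
tcp_pos: [550.3, 107.1, 81.9]
tcp_rot: [0.015, 1.0, 0.0, -0.0]
wrist_force: [0.6, -0.1, 0.5]
gripper_width: 85.2
finger_force: 0.0
```

Run:
```python
from h import *
s=manip.state();print(s["tcp_pos"],s["tcp_rot"],s["time_s"],s["wrist_force"])
```

```text
[550.34626089 107.11824965  81.94746307] [ 1.53060019e-02  9.99882837e-01  1.90224641e-04 -4.76569945e-05] 2.25 [ 0.55238359 -0.10782801  0.47508741]
```

Call:
arm_command:
  rows:
    - {"hand":1,"translation":[0,0,3],"roll":0}
    - {"hand":1,"translation":[0,0,5.2],"roll":0}
    - {"hand":1,"translation":[0,0,5.2],"roll":0}
    - {"hand":0.3,"translation":[0,0,5.2],"roll":0}
    - {"hand":0.3,"translation":[0,0,5.2],"roll":0}
    - {"hand":-1,"translation":[0,0,5.2],"roll":0}
    - {"hand":-1,"translation":[0,0,5.2],"roll":0}
    - {"hand":-1,"translation":[0,0,5.2],"roll":0}

```text
time_s: 3.05
tcp_pos: [552.9, 106.2, 32.3]
tcp_rot: [0.016, 1.0, 0.001, 0.003]
wrist_force: [-1.0, 1.0, 6.4]
gripper_width: 44.6
finger_force: 65.7
```

Call:
arm_command:
  rows:
    - {"hand":-1,"translation":[0,0,0],"roll":0}
    - {"hand":-1,"translation":[0,0,0],"roll":0}

```text
time_s: 3.25
tcp_pos: [552.9, 106.3, 32.3]
tcp_rot: [0.016, 1.0, 0.001, 0.003]
wrist_force: [-0.3, 1.6, 6.0]
gripper_width: 44.7
finger_force: 65.7
```

Call:
arm_command:
  rows:
    - {"hand":-1,"translation":[-0.7,0.3,0],"roll":1}
    - {"hand":-1,"translation":[-1.4,0.6,0],"roll":2}
    - {"hand":-1,"translation":[-2.1,0.9,0],"roll":3}
    - {"hand":-1,"translation":[-2.7,1.2,0],"roll":4}
    - {"hand":-1,"translation":[-3.3,1.5,0],"roll":4}
    - {"hand":-1,"translation":[-3.3,1.5,0],"roll":4}
    - {"hand":-1,"translation":[-3.3,1.5,0],"roll":4}

```text
time_s: 3.95
tcp_pos: [585.9, 119.5, 32.3]
tcp_rot: [0.051, 0.999, 0.0, 0.002]
wrist_force: [-2.0, -1.8, 7.1]
gripper_width: 44.7
finger_force: 65.8
```

Run:
```python
from h import *
s=manip.state();print(s["tcp_pos"],s["tcp_rot"],s["time_s"],s["wrist_force"])
p,d,c=snap("wrist"); cv2.imwrite("pics/w2.png",p); np.savez("w2.npz",p=p,d=d,mtx=c["mtx"],R=c["R"],t=c["t"])
```

```text
[585.9026066  119.53031145  32.29596169] [5.11862215e-02 9.98687195e-01 1.09932308e-04 1.96093857e-03] 3.95 [-2.02807802 -1.75223822  7.0631062 ]
```

View pics/w2.png

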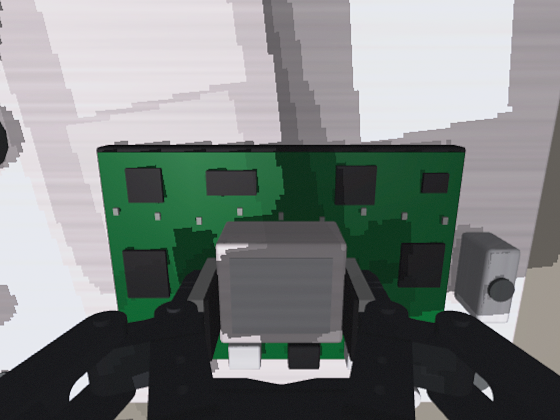

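The board is held square with the fixture and its right edge is at about (455,230), a few mm short of the end stop (470,260). Now I'll push in small steps while watching the force.

Call:
arm_command:
  rows:
    - {"hand":-1,"translation":[-0.2,0,0],"roll":0}
    - {"hand":-1,"translation":[-0.4,0,0],"roll":0}
    - {"hand":-1,"translation":[-0.6,0,0],"roll":0}
    - {"hand":-1,"translation":[-0.8,0,0],"roll":0}
    - {"hand":-1,"translation":[-0.8,0,0],"roll":0}

```text
time_s: 4.5
tcp_pos: [592.3, 119.3, 32.3]
tcp_rot: [0.051, 0.999, 0.0, 0.0]
wrist_force: [-6.1, 0.2, 9.6]
gripper_width: 44.6
finger_force: 66.0
```

Call:
arm_command:
  rows:
    - {"hand":-1,"translation":[0,0.2,0],"roll":0}
    - {"hand":-1,"translation":[0,0.4,0],"roll":0}
    - {"hand":-1,"translation":[0,0.6,0],"roll":0}
    - {"hand":-1,"translation":[0,0.6,0],"roll":0}

```text
time_s: 4.9
tcp_pos: [592.7, 122.1, 32.5]
tcp_rot: [0.051, 0.999, -0.002, 0.0]
wrist_force: [-7.3, -7.9, 10.4]
gripper_width: 44.7
finger_force: 66.3
```

Call:
arm_command:
  rows:
    - {"hand":-1,"translation":[-0.2,0.2,0],"roll":0}
    - {"hand":-1,"translation":[-0.3,0.4,0],"roll":0}
    - {"hand":-1,"translation":[-0.4,0.5,0],"roll":0}
    - {"hand":-1,"translation":[-0.4,0.5,0],"roll":0}

```text
time_s: 5.3
tcp_pos: [593.1, 123.9, 32.6]
tcp_rot: [0.052, 0.999, -0.005, -0.005]
wrist_force: [-20.3, -15.1, 20.1]
gripper_width: 45.1
finger_force: 67.5
```

Run:
```python
from h import *
s=manip.state();print(s["tcp_pos"],s["tcp_rot"],s["time_s"],s["wrist_force"],s["ft_torque"])
p,d,c=snap("wrist"); cv2.imwrite("pics/w3.png",p); np.savez("w3.npz",p=p,d=d,mtx=c["mtx"],R=c["R"],t=c["t"])
p,d,c=snap("side"); np.savez("s3.npz",p=p,d=d,mtx=c["mtx"],R=c["R"],t=c["t"])
```

```text
[593.14972096 123.9065068   32.60365295] [ 0.05193888  0.99862472 -0.00509592 -0.00500562] 5.3 [-20.26764406 -15.05360048  20.06765706] [-1.58800554  2.5926047   0.02036685]
```

View pics/w3.png

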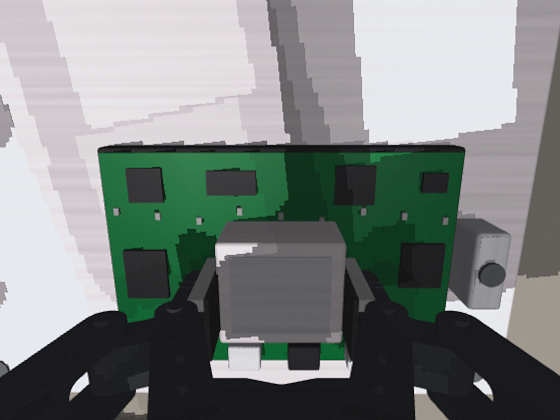

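The board's right edge meets the end stop at about (458,270), and the reaction forces of 20 N in x and 15 N in y agree with it being seated. I'll ease off and release.

Call:
arm_command:
  rows:
    - {"hand":-1,"translation":[0.2,-0.3,0],"roll":0}
    - {"hand":-1,"translation":[0.3,-0.5,-0.1],"roll":0}
    - {"hand":-1,"translation":[0.3,-0.5,-0.1],"roll":0}
    - {"hand":1,"translation":[0.3,-0.5,-0.1],"roll":0}
    - {"hand":1,"translation":[0.3,-0.5,-0.1],"roll":0}
    - {"hand":1,"translation":[0.3,-0.5,-0.1],"roll":0}
    - {"hand":1,"translation":[0.3,-0.5,-0.1],"roll":0}
    - {"hand":1,"translation":[0.3,-0.5,-0.1],"roll":0}

```text
time_s: 6.2
tcp_pos: [593.9, 124.8, 30.1]
tcp_rot: [0.051, 0.999, 0.0, -0.0]
wrist_force: [0.1, -0.2, 0.2]
gripper_width: 85.6
finger_force: 0.0
```

Call:
arm_command:
  rows:
    - {"hand":1,"translation":[0,0,-4],"roll":0}
    - {"hand":1,"translation":[0,0,-8],"roll":0}
    - {"hand":1,"translation":[2,-2,-12],"roll":0}
    - {"hand":1,"translation":[4,-2,-17],"roll":0}
    - {"hand":1,"translation":[4,-2,-20],"roll":0}
    - {"hand":1,"translation":[4,-2,-20],"roll":0}
    - {"hand":1,"translation":[4,-2,-20],"roll":0}

```text
time_s: 6.9
tcp_pos: [552.5, 109.0, 231.5]
tcp_rot: [0.051, 0.999, 0.0, 0.001]
wrist_force: [-0.0, -0.5, -1.4]
gripper_width: 85.6
finger_force: 0.0
```

```bash
python3 - <<'E'
from h import *
s=manip.state();print(s["tcp_pos"],s["tcp_rot"],s["time_s"],s["wrist_force"])
p,d,c=snap("wrist"); cv2.imwrite("pics/w4.png",p); np.savez("w4.npz",p=p,d=d,mtx=c["mtx"],R=c["R"],t=c["t"])
E
python3 meas.py w4.npz|cut -c1-150
```

```text
[552.54438298 109.00035666 231.50243755] [5.11515901e-02 9.98689892e-01 2.51723459e-04 1.39678348e-03] 6.9 [-0.0192198  -0.49064961 -1.37904164]
board ((590.6857299804688, 122.59729766845703), (146.45045471191406, 96.31317901611328), 84.14411926269531)
boardcorners [[535.2999877929688, 54.70000076293945], [631.0999755859375, 44.79999923706055], [646.0999755859375, 190.5], [550.2999877929688, 200.3999
bedz 11.614678893177773
bed ((561.1212768554688, 100.74427795410156), (273.0636901855469, 213.62255859375), 84.1471939086914)
blob139,204 (np.int64(3139), np.float64(373.5), array([594.3, -31.8,  79.3]), [[541.0, 29.6], [25.4, 201.1], 40.25932312011719])
blob300,222 (np.int64(2434), np.float64(373.5), array([589.6, 122.3,  55.4]), [[549.2, 127.0], [45.8, 123.7], 83.95426177978516])
blob388,219 (np.int64(549), np.float64(373.5), array([598. , 205.6,  37.8]), [[545.4, 171.1], [161.7, 29.8], 32.99264144897461])
blob240,258 (np.int64(201), np.float64(37.2), array([624.7,  60.8,  35.4]), [[624.9, 60.8], [13.0, 12.4], 83.67279815673828])
blob259,258 (np.int64(204), np.float64(37.8), array([626
[... 400 characters left out ...]
.9]), [[562.9, 138.9], [161.0, 15.9], 11.833163261413574])
blob360,258 (np.int64(209), np.float64(373.5), array([634.8, 177.1,  38.8]), [[563.4, 151.5], [171.2, 16.5], 19.946224212646484])
blob252,273 (np.int64(127), np.float64(373.5), array([640. ,  70.4,  38.2]), [[565.8, 88.7], [11.2, 167.9], 75.93243408203125])
blob352,273 (np.int64(129), np.float64(373.5), array([650.1, 168.5,  38. ]), [[572.8, 140.2], [181.1, 11.6], 20.046709060668945])
blob148,284 (np.int64(929), np.float64(373.5), array([536.9,  64.7, 266.5]), [[514.5, 89.3], [7.2, 76.3], 43.355106353759766])
blob407,282 (np.int64(742), np.float64(373.5), array([546.5, 152.2, 264.5]), [[518.5, 132.9], [74.8, 6.4], 34.14882278442383])
```

View pics/w4.png

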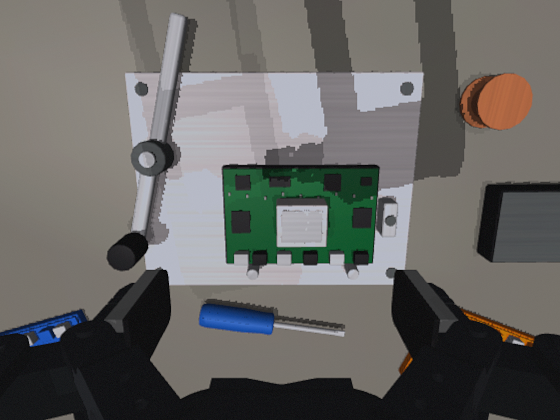

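The board is square with the fixture and near both dowels (252,273) and (352,273), but the y gap at the end stop (388,218) is unclear. I'll check it numerically in the closer view.

Run:
```python
from h import *
th=np.radians(-5.8);ex=np.array([np.cos(th),np.sin(th)]);ey=np.array([-ex[1],ex[0]]);O=np.array([591.1,125.2])
for f in("w3","w4"):
    z=np.load(f+".npz");p,d=z["p"],z["d"];X=cloud(d,z);b,g,r=[p[...,i].astype(int) for i in range(3)]
    F=np.stack([(X[...,:2]-O)@ex,(X[...,:2]-O)@ey,X[...,2]],-1)
    gm=(g>r+15)&(g>b+12)&(abs(F[...,2]-26)<4)&(abs(F[...,0])<15); print(f,"green ymax/min",np.percentile(F[gm][:,1],[0,1,99,100]).round(1),F[gm][:,2].mean())
    es=(abs(F[...,2]-36)<4)&(abs(F[...,0])<14)&(F[...,1]>65)&(F[...,1]<95); q=F[es];print("stop",es.sum(),np.percentile(q[:,1],[0,2,50,98,100]).round(1),q[:,2].mean())
    dk=(abs(F[...,0])<12)&(F[...,1]>60)&(F[...,1]<95)
    for x0 in(-8,0,8):
        m=dk&(abs(F[...,0]-x0)<2);o=np.argsort(F[m][:,1]);print(x0,[(float(a[1].round(1)),float(a[2].round(0)),c.tolist()) for a,c in zip(F[m][o][::max(1,m.sum()//25)],p[m][o][::max(1,m.sum()//25)])])
p=np.load("w4.npz")["p"];cv2.imwrite("pics/c4.png",cv2.resize(p[150:290,215:415],None,fx=4,fy=4,interpolation=2))
```

```text
w3 green ymax/min [-75.9 -74.8  70.1  72.2] 26.016078356921312
stop 2347 [74.4 75.  80.5 88.2 89.1] 35.66293802998011
-8 [(60.0, 28.0, [32, 32, 32]), (61.0, 27.0, [33, 32, 32]), (62.2, 27.0, [25, 23, 25]), (63.4, 27.0, [34, 31, 34]), (64.8, 27.0, [26, 23, 26]), (65.9, 26.0, [33, 62, 16]), (68.1, 26.0, [36, 70, 13]), (69.4, 25.0, [38, 71, 16]), (74.6, 18.0, [64, 63, 61]), (74.9, 23.0, [66, 64, 64]), (75.1, 23.0, [68, 65, 66]), (75.2, 20.0, [68, 65, 65]), (75.3, 19.0, [68, 66, 66]), (75.4, 22.0, [69, 65, 66]), (75.5, 24.0, [67, 64, 64]), (75.9, 34.0, [92, 89, 90]), (76.7, 35.0, [140, 135, 136]), (77.8, 35.0, [155, 149, 150]), (79.3, 34.0, [153, 149, 149]), (80.3, 36.0, [154, 149, 148]), (81.8, 35.0, [153, 148, 148]), (82.8, 35.0, [150, 146, 146]), (84.2, 36.0, [152, 148, 148]), (85.5, 37.0, [150, 146, 146]), (86.5, 36.0, [150, 144, 144]), (87.9, 35.0, [143, 138, 138])]
0 [(60.0, 27.0, [33, 32, 31]), (61.3, 28.0, [31, 30, 30]), (62.7, 28.0, [32, 30, 30]), (63.8, 28.0, [31, 30, 29]), (65.2, 28.0, [34, 30, 31]), (67.6, 26.0, [39, 67, 22]), (68.8, 26.0, [37, 68, 14]), (70.1, 26.0, [36, 70,
[... 3030 characters left out ...]
29.0, [39, 46, 36]), (63.6, 28.0, [39, 36, 39]), (64.7, 27.0, [38, 35, 39]), (65.9, 27.0, [37, 36, 38]), (68.1, 26.0, [48, 91, 22]), (69.0, 26.0, [45, 88, 14]), (70.0, 26.0, [34, 61, 16]), (72.3, 21.0, [85, 84, 86]), (74.9, 14.0, [82, 78, 82]), (75.0, 26.0, [64, 61, 62]), (75.1, 25.0, [66, 63, 63]), (75.3, 12.0, [107, 102, 108]), (75.5, 32.0, [45, 43, 43]), (76.6, 34.0, [171, 166, 167]), (77.3, 35.0, [192, 183, 181]), (78.6, 34.0, [192, 185, 182]), (79.9, 36.0, [189, 182, 183]), (81.0, 36.0, [190, 182, 183]), (82.2, 35.0, [188, 181, 181]), (83.8, 36.0, [189, 182, 182]), (85.1, 35.0, [194, 187, 186]), (85.8, 36.0, [188, 181, 183]), (87.0, 36.0, [185, 179, 180]), (88.1, 34.0, [165, 159, 159])]
```

View pics/c4.png

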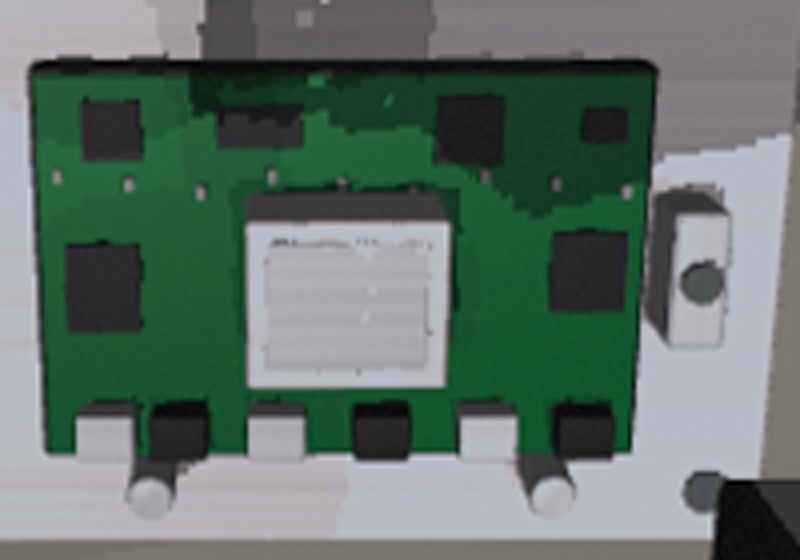

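The crop shows a thin sliver of bed between the board's edge (640,260) and the stop's face (660,270), about 2–3 mm in y. The dowel side, connectors at (495,450), looks seated. I'll regrip slightly higher to avoid pressing down, and push in y first.

Call:
arm_command:
  rows:
    - {"hand":1,"translation":[-3.8,1.8,3],"roll":0}
    - {"hand":1,"translation":[-3.8,1.8,7],"roll":0}
    - {"hand":1,"translation":[-3.8,1.8,11],"roll":0}
    - {"hand":1,"translation":[-3.8,1.8,14],"roll":0}
    - {"hand":1,"translation":[-3.8,1.8,14],"roll":0}

```text
time_s: 7.45
tcp_pos: [586.2, 122.3, 81.0]
tcp_rot: [0.051, 0.999, -0.001, -0.009]
wrist_force: [-0.8, -0.3, -0.8]
gripper_width: 85.3
finger_force: 0.0
```

Call:
arm_command:
  rows:
    - {"hand":1,"translation":[0,0,3],"roll":0}
    - {"hand":1,"translation":[0,0,5.6],"roll":0}
    - {"hand":1,"translation":[0,0,5.6],"roll":0}
    - {"hand":0.3,"translation":[0,0,5.6],"roll":0}
    - {"hand":-1,"translation":[0,0,5.6],"roll":0}
    - {"hand":-1,"translation":[0,0,5.6],"roll":0}
    - {"hand":-1,"translation":[0,0,5.6],"roll":0}
    - {"hand":-1,"translation":[0,0,5.6],"roll":0}

```text
time_s: 8.25
tcp_pos: [593.3, 123.3, 37.2]
tcp_rot: [0.051, 0.999, 0.0, 0.002]
wrist_force: [-1.7, 0.3, 6.4]
gripper_width: 44.4
finger_force: 65.6
```

Call:
arm_command:
  rows:
    - {"hand":-1,"translation":[0,0.15,0],"roll":0}
    - {"hand":-1,"translation":[0,0.3,0],"roll":0}
    - {"hand":-1,"translation":[0,0.45,0],"roll":0}
    - {"hand":-1,"translation":[0,0.6,0],"roll":0}
    - {"hand":-1,"translation":[0,0.6,0],"roll":0}

```text
time_s: 8.75
tcp_pos: [593.7, 126.6, 37.3]
tcp_rot: [0.052, 0.999, -0.002, 0.002]
wrist_force: [-2.9, -7.6, 7.7]
gripper_width: 44.5
finger_force: 65.8
```

Call:
arm_command:
  rows:
    - {"hand":-1,"translation":[0,0.2,-0.1],"roll":0}
    - {"hand":-1,"translation":[0,0.3,-0.1],"roll":0}
    - {"hand":-1,"translation":[0,0.4,-0.1],"roll":0}
    - {"hand":-1,"translation":[0,0.4,-0.1],"roll":0}

```text
time_s: 9.15
tcp_pos: [593.7, 126.8, 37.8]
tcp_rot: [0.052, 0.999, -0.005, 0.001]
wrist_force: [-3.1, -15.0, 7.2]
gripper_width: 44.5
finger_force: 65.7
```

Call:
arm_command:
  rows:
    - {"hand":-1,"translation":[-0.2,0.0,0],"roll":0}
    - {"hand":-1,"translation":[-0.4,0,0],"roll":0}
    - {"hand":-1,"translation":[-0.4,0,0],"roll":0}

```text
time_s: 9.45
tcp_pos: [593.8, 126.8, 37.8]
tcp_rot: [0.052, 0.999, -0.005, -0.004]
wrist_force: [-13.0, -14.3, 14.8]
gripper_width: 44.8
finger_force: 66.7
```

```bash
cat > gap.py <<'E'
from h import *
import sys
def gap(p,d,c):
    th=np.radians(-5.8);ex=np.array([np.cos(th),np.sin(th)]);ey=np.array([-ex[1],ex[0]]);O=np.array([591.1,125.2])
    X=cloud(d,c);b,g,r=[p[...,i].astype(int) for i in range(3)]
    F=np.stack([(X[...,:2]-O)@ex,(X[...,:2]-O)@ey,X[...,2]],-1)
    gm=(g>r+15)&(g>b+12)&(abs(F[...,2]-26)<4)
    a=gm&(abs(F[...,0])<15);print("green y 99/100",np.percentile(F[a][:,1],[1,99,100]).round(1),"green x",np.percentile(F[gm][:,0],[1,99]).round(1))
    es=(abs(F[...,2]-36)<4)&(abs(F[...,0])<14)&(F[...,1]>65)&(F[...,1]<95);print("stop y",np.percentile(F[es][:,1],[1,50]).round(1))
    q=(abs(F[...,0])<12)&(F[...,1]>66)&(F[...,1]<76)&(F[...,2]<24);print("low pix at the face",q.sum())
    for y in(-50,50):
        m=(F[...,2]>29)&(F[...,2]<39)&(abs(F[...,1]-y)<9)&(abs(F[...,0]-57)<7);print("dowel",F[m].mean(0).round(1) if m.any() else None)
if __name__=="__main__":
    n=sys.argv[1];s=manip.state();print(np.round(s["tcp_pos"],1),np.round(s["tcp_rot"],3),s["time_s"],np.round(s["wrist_force"],1))
    p,d,c=snap("wrist");np.savez(n+".npz",p=p,d=d,mtx=c["mtx"],R=c["R"],t=c["t"]);cv2.imwrite(f"pics/{n}.png",p);gap(p,d,c)
E
python3 -c "
import gap,numpy as np
for f in('w3','w4'):
    z=np.load(f+'.npz');print(f);gap.gap(z['p'],z['d'],z)"; python3 gap.py w5
```

```text
w3
green y 99/100 [-74.8  70.1  72.2] green x [-47.3  45.5]
stop y [74.9 80.5]
low pix at the face 468
dowel None
dowel None
w4
green y 99/100 [-75.1  69.9  71.5] green x [-47.3  46.2]
stop y [74.8 81. ]
low pix at the face 107
dowel [ 55.2 -49.7  34.5]
dowel [55.3 49.4 34.4]
[593.8 126.8  37.8] [ 0.052  0.999 -0.005 -0.004] 9.45 [-13.  -14.3  14.8]
green y 99/100 [-72.1  72.8  75. ] green x [-47.3  45.5]
stop y [74.8 80.5]
low pix at the face 141
dowel None
dowel None
```

Now it is a hard stop in y: the force doubled with no motion, and the edges are symmetric at -72/+73 mm. I'll ease off, release and check.

Call:
arm_command:
  rows:
    - {"hand":-1,"translation":[0.2,-0.3,0],"roll":0}
    - {"hand":-1,"translation":[0.3,-0.45,0],"roll":0}
    - {"hand":-1,"translation":[0.3,-0.45,0],"roll":0}
    - {"hand":1,"translation":[0.3,-0.45,0],"roll":0}
    - {"hand":1,"translation":[0.3,-0.45,0],"roll":0}
    - {"hand":1,"translation":[0.3,-0.45,0],"roll":0}
    - {"hand":1,"translation":[0.3,-0.45,0],"roll":0}

```text
time_s: 10.2
tcp_pos: [593.2, 128.7, 35.0]
tcp_rot: [0.051, 0.999, 0.0, -0.0]
wrist_force: [-0.1, 0.3, -0.1]
gripper_width: 85.2
finger_force: 0.0
```

Call:
arm_command:
  rows:
    - {"hand":1,"translation":[0,0,-4],"roll":0}
    - {"hand":1,"translation":[0,0,-8],"roll":0}
    - {"hand":1,"translation":[2,-2,-12],"roll":0}
    - {"hand":1,"translation":[4,-4,-16],"roll":0}
    - {"hand":1,"translation":[4,-6,-19.5],"roll":0}
    - {"hand":1,"translation":[4,-6,-19.5],"roll":0}
    - {"hand":1,"translation":[4,-6,-19.5],"roll":0}

```text
time_s: 10.9
tcp_pos: [547.8, 72.6, 231.5]
tcp_rot: [0.051, 0.999, 0.0, 0.001]
wrist_force: [0.2, 0.3, -1.0]
gripper_width: 86.3
finger_force: 0.0
```

```bash
python3 gap.py w6; python3 meas.py w6.npz | head -5|cut -c1-150
python3 - <<'E'
from h import *
z=np.load("w6.npz");p,d=z["p"],z["d"];X=cloud(d,z)
for n,lo,hi,x0,x1 in(("knob",64,80,560,640),("lever",33,46,500,560)):
    m=(X[...,2]>lo)&(X[...,2]<hi)&(X[...,1]<25)&(X[...,0]>x0)&(X[...,0]<x1);q=X[m];print(n,m.sum(),q.mean(0).round(1),(q.min(0).round(1),q.max(0).round(1)), np.argwhere(m).mean(0)[::-1])
E
```

```text
[547.8  72.6 231.5] [0.051 0.999 0.    0.001] 10.9 [ 0.2  0.3 -1. ]
green y 99/100 [-72.3  72.6  74.7] green x [-47.3  46.1]
stop y [74.6 80.5]
low pix at the face 32
dowel [ 55.3 -50.1  34.4]
dowel [55.  48.9 34.2]
board ((591.0946044921875, 125.24774169921875), (146.37576293945312, 96.46428680419922), 84.10383605957031)
boardcorners [[535.5999755859375, 57.400001525878906], [631.5999755859375, 47.5], [646.5999755859375, 193.10000610351562], [550.5999755859375, 203.0]]
bedz 11.614195674281149
bed ((559.8046264648438, 88.50907135009766), (249.51141357421875, 213.67628479003906), 84.31159973144531)
blob172,223 (np.int64(3926), np.float64(373.5), array([533.4,  27. , 261.6]), [[513.4, 50.7], [12.0, 84.1], 41.562957763671875])
knob 683 [596.2 -36.4  70.9] (array([584.7, -50.5,  64. ]), array([610.2, -24.5,  73.5])) [163.58711567 256.83162518]
lever 1476 [526.8 -10.5  40.4] (array([502.5, -30.4,  33. ]), array([560. ,   7.8,  46. ])) [187.81368564 169.27710027]
```

The board is home: its centre (591.1,125.2) and yaw match the fixture. The latch is at about 1.32 rad, and I'll pinch the knob at (597.5,-37.5).

Call:
arm_command:
  rows:
    - {"hand":1,"translation":[-6.1,-10.4,0],"roll":14.3}
    - {"hand":1,"translation":[-6.1,-10.4,0],"roll":14.3}
    - {"hand":1,"translation":[-6.1,-10.4,4],"roll":14.3}
    - {"hand":1,"translation":[-6.1,-10.4,8],"roll":14.3}
    - {"hand":1,"translation":[-6.1,-10.4,11.5],"roll":14.3}
    - {"hand":1,"translation":[-6.1,-10.4,11.5],"roll":14.3}
    - {"hand":1,"translation":[-6.1,-10.4,11.5],"roll":14.3}

```text
time_s: 11.65
tcp_pos: [596.4, -36.2, 113.3]
tcp_rot: [0.175, 0.985, 0.0, -0.002]
wrist_force: [-0.3, -0.4, 0.9]
gripper_width: 85.4
finger_force: 0.0
```

Run:
```python
from h import *
s=manip.state();print(np.round(s["tcp_pos"],1),np.round(s["tcp_rot"],3),np.round(s["joint_pos"],2))
p,d,c=snap("wrist");cv2.imwrite("pics/w7.png",p);X=cloud(d,c)
m=(X[...,2]>69)&(X[...,2]<78)&(p.max(-1)<90)&(X[...,1]<0)&(X[...,0]>570);q=X[m];print(m.sum(),np.median(q,0),q.min(0),q.max(0))
```

```text
[596.4 -36.2 113.3] [ 0.175  0.985  0.    -0.002] [-0.16  0.25  1.43  0.    1.48 -1.38]
1694 [597.00116173 -37.43567629  71.48275529] [584.75844331 -50.09102134  69.08993846] [609.92001623 -25.11640026  73.90927801]
```

View pics/w7.png

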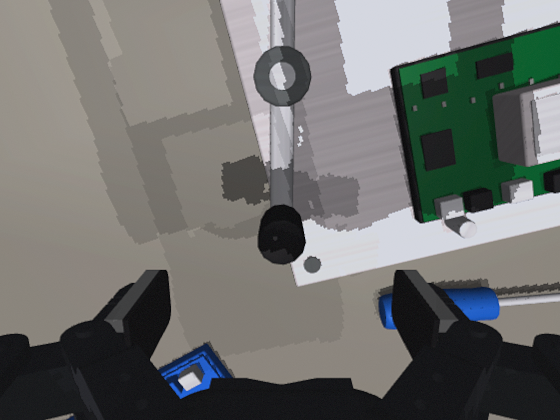

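The knob at (281,235) is centred between the fingers along the closing axis, with the lever running up to the hub at (282,75) and the screwdriver clear to the right.

Call:
arm_command:
  rows:
    - {"hand":1,"translation":[-0.1,-0.1,3],"roll":0}
    - {"hand":1,"translation":[-0.1,-0.1,6.5],"roll":0}
    - {"hand":1,"translation":[-0.1,-0.1,6.5],"roll":0}
    - {"hand":-1,"translation":[-0.1,-0.1,6.5],"roll":0}
    - {"hand":-1,"translation":[-0.1,-0.1,6.5],"roll":0}
    - {"hand":-1,"translation":[-0.1,-0.1,6.5],"roll":0}
    - {"hand":-1,"translation":[-0.1,-0.1,6.5],"roll":0}
    - {"hand":-1,"translation":[-0.1,-0.1,6.5],"roll":0}

```text
time_s: 12.5
tcp_pos: [599.2, -38.3, 52.5]
tcp_rot: [0.175, 0.985, 0.0, 0.002]
wrist_force: [-0.8, 0.8, 5.5]
gripper_width: 24.0
finger_force: 58.6
```

Call:
arm_command:
  rows:
    - {"hand":-1,"translation":[0,0,0],"roll":0}
    - {"hand":-1,"translation":[0,0,0],"roll":0}

```text
time_s: 12.7
tcp_pos: [599.2, -38.3, 52.5]
tcp_rot: [0.175, 0.985, 0.0, 0.002]
wrist_force: [-0.0, 1.0, 6.7]
gripper_width: 24.0
finger_force: 58.6
```

Run:
```python
import numpy as np
# tool frame: pivot lies along +x (toward the hub) at r=85; clockwise = +roll; knob moves -y
for a in (0,8,16,24,32,40,48,56,62):
    t=np.radians(a); print(a, round(8.5*(1-np.cos(t)),2), round(-8.5*np.sin(t),2))
from h import manip; s=manip.state(); print(s["tcp_pos"],s["tcp_rot"])
```

```text
0 0.0 -0.0
8 0.08 -1.18
16 0.33 -2.34
24 0.73 -3.46
32 1.29 -4.5
40 1.99 -5.46
48 2.81 -6.32
56 3.75 -7.05
62 4.51 -7.51
[599.23396445 -38.29907512  52.54452033] [1.75094452e-01 9.84550001e-01 2.21653670e-04 1.78294564e-03]
```

Call:
arm_command:
  rows:
    - {"hand":-1,"translation":[0.02,-0.6,0],"roll":4}
    - {"hand":-1,"translation":[0.12,-1.4,0],"roll":9.5}
    - {"hand":-1,"translation":[0.33,-2.34,0],"roll":16}
    - {"hand":-1,"translation":[0.73,-3.46,0],"roll":24}
    - {"hand":-1,"translation":[1.29,-4.5,0],"roll":32}
    - {"hand":-1,"translation":[1.99,-5.46,0],"roll":40}
    - {"hand":-1,"translation":[1.99,-5.46,0],"roll":40}
    - {"hand":-1,"translation":[1.99,-5.46,0],"roll":40}

```text
time_s: 13.5
tcp_pos: [560.2, -83.3, 52.5]
tcp_rot: [0.501, 0.865, -0.0, 0.0]
wrist_force: [-4.4, -0.1, 9.2]
gripper_width: 24.4
finger_force: 59.0
```

Call:
arm_command:
  rows:
    - {"hand":-1,"translation":[0.02,-0.6,0],"roll":4}
    - {"hand":-1,"translation":[0.12,-1.4,0],"roll":9.5}
    - {"hand":-1,"translation":[0.33,-2.34,0],"roll":16}
    - {"hand":-1,"translation":[0.73,-3.46,0],"roll":24}
    - {"hand":-1,"translation":[1.29,-4.5,0],"roll":32}
    - {"hand":-1,"translation":[1.76,-5.2,0],"roll":37}
    - {"hand":-1,"translation":[1.99,-5.46,0],"roll":38}
    - {"hand":-1,"translation":[1.99,-5.46,0],"roll":38}

```text
time_s: 14.3
tcp_pos: [508.3, -93.1, 52.7]
tcp_rot: [0.756, 0.655, 0.005, 0.005]
wrist_force: [12.3, -0.5, -2.5]
gripper_width: 23.6
finger_force: 59.9
```

Call:
arm_command:
  rows:
    - {"hand":-1,"translation":[0,-0.3,0],"roll":0}
    - {"hand":-1,"translation":[0,-0.3,0],"roll":0}

```text
time_s: 14.5
tcp_pos: [508.2, -93.1, 52.7]
tcp_rot: [0.756, 0.655, 0.007, 0.007]
wrist_force: [20.0, -1.6, -7.8]
gripper_width: 23.8
finger_force: 59.7
```

It is at the closed stop: the force rose to 20 N with no motion, and the lever is at -96°. I'll ease off, release and lift.

Call:
arm_command:
  rows:
    - {"hand":-1,"translation":[0,0.3,0],"roll":0}
    - {"hand":-1,"translation":[0,0.6,0],"roll":0}
    - {"hand":-1,"translation":[0,0.6,0],"roll":0}
    - {"hand":1,"translation":[0,0.6,0],"roll":0}
    - {"hand":1,"translation":[0,0.6,0],"roll":0}
    - {"hand":1,"translation":[0,0.6,0],"roll":0}
    - {"hand":1,"translation":[0,0.6,0],"roll":0}
    - {"hand":1,"translation":[0,0.6,0],"roll":0}

```text
time_s: 15.3
tcp_pos: [505.9, -92.9, 50.0]
tcp_rot: [0.756, 0.655, -0.0, -0.0]
wrist_force: [0.3, 0.0, -0.0]
gripper_width: 85.8
finger_force: 0.0
```

Call:
arm_command:
  rows:
    - {"hand":1,"translation":[0,0,-4],"roll":0}
    - {"hand":1,"translation":[0,0,-8],"roll":0}
    - {"hand":1,"translation":[0,0,-12],"roll":-8}
    - {"hand":1,"translation":[0,6,-16],"roll":-16}
    - {"hand":1,"translation":[3,10,-19],"roll":-24}
    - {"hand":1,"translation":[8,10,-19],"roll":-32}
    - {"hand":1,"translation":[12,10,-19],"roll":-40}
    - {"hand":1,"translation":[14,10,-19],"roll":-48}

```text
time_s: 16.1
tcp_pos: [626.3, 34.8, 240.8]
tcp_rot: [0.42, 0.907, 0.001, 0.0]
wrist_force: [-0.1, -0.3, -0.5]
gripper_width: 84.8
finger_force: 0.0
```

Call:
arm_command:
  rows:
    - {"hand":1,"translation":[0,0,0],"roll":-8}
    - {"hand":1,"translation":[0,0,0],"roll":-16}
    - {"hand":1,"translation":[0,0,0],"roll":-24}
    - {"hand":1,"translation":[0,0,0],"roll":-32}
    - {"hand":1,"translation":[0,0,0],"roll":-40}
    - {"hand":1,"translation":[0,0,0],"roll":-42}
    - {"hand":1,"translation":[0,0,0],"roll":-42}

```text
time_s: 16.8
tcp_pos: [624.9, 31.4, 240.0]
tcp_rot: [0.071, 0.997, 0.0, -0.0]
wrist_force: [0.0, -0.7, -0.3]
gripper_width: 85.4
finger_force: 0.0
```

```bash
python3 gap.py w8; python3 meas.py w8.npz | head -1
python3 - <<'E'
from h import *
z=np.load("w8.npz");X=cloud(z["d"],z);m=(X[...,2]>68)&(X[...,2]<78)&(X[...,1]<0)&(abs(X[...,0]-520)<80);q=X[m]
if m.any():
    k=(q.min(0)+q.max(0))/2;print("knob",m.sum(),np.median(q,0),k,np.degrees(np.arctan2(k[1]+8.1,k[0]-517.8))+5.8+90)
E
```

```text
[624.9  31.4 240. ] [ 0.071  0.997  0.    -0.   ] 16.8 [ 0.  -0.7 -0.3]
green y 99/100 [-72.5  72.3  74.4] green x [-47.7  46.7]
stop y [74.5 80.3]
low pix at the face 34
dowel [ 55.9 -50.4  35.1]
dowel [55.8 48.8 34.5]
board ((589.732177734375, 112.19451904296875), (120.1868896484375, 96.78211975097656), 84.60982513427734)
knob 911 [510.18783952 -91.68110622  71.50865661] [510.33406505 -92.37047335  70.9370059 ] 0.7371043172672955
```

View pics/w8.png

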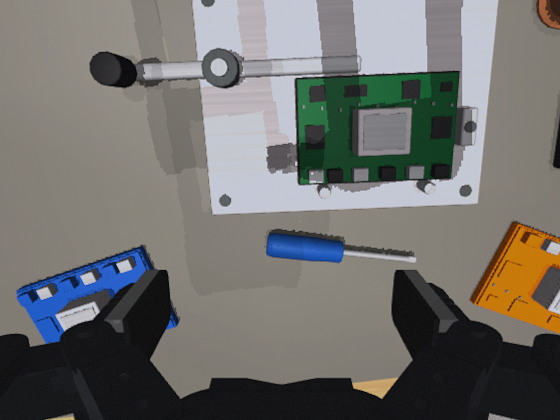

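The latch is closed: knob at (113,68), hub at (220,68), finger tip at (358,62) behind the board's edge. The board is against the stop (462,126) and both dowels (325,192) and (428,187), and the bystanders are untouched.

```bash
python3 -c "
from bench import manip
print(manip.finish_job())"
```

```text
the job is handed in; nothing more can be done
None
```

The board is flush against both dowels and the end stop as far as the cameras and contact forces show, the latch is turned to its closed stop with the finger behind the board, the bystanders were left where they were, and the job was handed in at about 17 s of the 67 s allowed.

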